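# Crank the fixture clamp shut on a wood block

### The job

Fit the loose crank onto the square spindle on top of the clamp's gearbox, pushing gently and feeling for the angle at which it drops fully home. Then wind it clockwise, seen from above, by its knob, round and round, until the moving jaw has pushed the wood block against the fixed jaw and holds it firmly; stop as soon as the crank comes tight, because forcing it crushes the block. Let go and leave the crank seated on the spindle, and leave the tape measure, jar and cutters where they are.

Things in the scene. Friction and masses are not known exactly. Their poses are not given: they have to be found in the camera images.
- clamp: Grey cast fixture clamp bolted to the table. Origin: underside, on its long axis. Its own x runs along the clamp from the gearbox to the fixed jaw, y across, z up. Bed 215 x 80 mm (x -130 to +85 mm), 12 mm thick. Gearbox at x -130 to -65 mm, 57 mm high, with the spindle on top. Fixed jaw: face at x = +60 mm, 51 mm high.
- jaw: Moving jaw, 70 mm wide, slides along the clamp's x. Origin on its clamping face, axes as the clamp's. The spindle drives it towards the fixed jaw by 20 mm per clockwise turn; it starts with its face at x = -32 to -18 mm of the clamp and grips the block at x = +12 mm. Once tight, each newton on the block adds 0.0032 N m (0.06 N at the knob) to the turning torque.
- spindle_seat (a point): Fixed point on the upright spindle's axis, on top of its 42 mm round collar, 66 mm above the table: the crank's underside rests here when home. Axes are the clamp's. Above it: 14 mm square for 12.5 mm, then a round pilot tapering 14 to 9 mm, 6 mm high. The square's angle varies and is not measured. Turns with a steady drag of 0.2 N m (3.6 N at the knob), stays where left.
- crank: Loose dark steel crank, about 0.32 kg, lying flat on the table, socket down. Origin: hub axis, at the underside (socket mouth). x along the arm to the knob, z up. Hub 26 x 26 x 42 mm high. Socket 16 mm square (1 mm play per side), 22 mm deep, sides parallel to x and y: fits in four angles, drops on within about 0.1 rad of them. Arm 18 mm wide, 8 mm thick, flush with the underside.
- crank_hub (a point): Centre of the crank's hub, 21 mm above its underside; axes as the crank's. Grip the hub across its y sides to carry it.
- crank_knob (a point): Centre of the crank's upright round black knob, 55 mm from the hub axis along the crank's x, 28 mm above the underside; axes as the crank's. Knob 22 mm diameter, from 9 to 47 mm above the underside; it revolves freely on its pin, so the hand can keep its direction while winding.
- block: Wood block, 48 x 65 x 42 mm (its x, y, z), loose on the clamp's bed between the jaws, 12 mm above the table (origin at the centre of its underside), the 48 mm side to be clamped. It slides along the bed in front of the jaw. Held well by 10 to 100 N; crushed by more than 250 N (about 18 N at the knob).
- tape_rule: Tape measure, 36 x 74 x 62 mm, standing loose to one side of the clamp; origin under its centre. Leave alone.
- jar: Small round jar with a lid, 53 mm wide, 72 mm high; origin under its centre. Leave alone.
- cutters: Side cutters lying flat, 60 x 119 x 21 mm; origin under their centre. Leave alone.
Not all that is in view belongs to the job. Of the things shaped like the block, the wood one is meant.

How it is judged:
By the outcome, as a careful person would: the job done as asked, in the order asked, and still so for the second after the job is handed in, with the robot touching nothing.
It also fails if it takes over 72 s, if anything falls off the work surface, if the arm or the gripper's body presses on something with over 40 N, if the wrist force passes 120 N, or if a joint passes its speed limit or range.

### The arm

A 7-joint arm with a two-finger parallel gripper is mounted at the origin on a cart in front of the work surface, level with it; the furniture and walls round the work are solid. World frame = base frame: x ahead of the robot, y to its left, z up, the work surface at z = 0. Lengths are in m, angles in rad, forces in N, time in s.
With the tool pointing down it reaches from about 0.4 to 0.925 m from the base axis. Payload 4.1 kg.
Tool frame: the origin (TCP) lies at the very end of the fingers, on their centre line; the grasp point (between the pads) lies 19 mm behind it; z points along the fingers, y is the line along which they close (so a half turn about z gives the same grasp; the last joint's range is limited). The gripper opens to 85 mm and grips with 20 to 120 N. Pads are 22 mm wide; open, the fingers measure 114 mm over their backs; the gripper's body (76 mm by 85 mm) begins 54 mm behind the grasp point. The pads swing forward as they close: fully open they stand 13 mm farther back than shut.
Start: joints at [-1.261, 0.398, 0.045, 1.537, -0.019, 1.207, -0.051], TCP at [0.258, 0.596, 0.231] pointing down, gripper open.
Joint ranges: [-2.82, 2.82], [-0.49, 2.23], [-1.37, 1.46], [0, 2.46], [-1.36, 4.5], [0.23, 2], [-2.94, 2.94]. Speed limits (rad/s): [2.57, 2.57, 3.14, 3.14, 3.14, 3.14, 3.14].

### API

Orientations are given as [roll, pitch, yaw] about the fixed x, y, z axes, in that order (R = Rz(yaw) Ry(pitch) Rx(roll)).
In Python, from cell import manip gives the robot as it stands.
- The arm moves only by the tool servo_tool, never from a script. Its argument "commands" is a list of rows, each an object of numbers: "x", "y", "z": the shift along the tool's x, y, z each as a share of 500 mm, from -1 to 1; "wx", "wy", "wz": the turn, a rotation vector about the tool's x, y, z each as a share of 180 degrees, from -1 to 1; "gripper": the opening, from -1 (shut) to 1 (fully open). A call has 1 to 10 rows; each row is the pose to reach, as a shift and turn from the pose commanded when the call began, along the tool's axes at that moment, turning the shorter way round; what a row does not reach only later rows make up. A row lasts 1/10 s, in which the tool goes at most 50 mm and 8.59 degrees, less where a joint would pass 70% of its speed; a pose out of reach is approached as far as the arm can. A call with a number of a shift or a turn outside -1 to 1 is refused whole. A call with a gripper value outside its range is refused whole. The fingers move at their own pace and stop on an object; "newtons" is the grip in N (left out, the last holds). Time passes only in rows, so rows that repeat a pose let the fingers close. It gives the time, the measured TCP pose, the force, the opening and the grip force at its end, in the units of the state.
- manip.read_state(): the state, without advancing time (a new reading comes with each control period).
- manip.capture(name): name is "scene" or "top" or "wrist"; returns a dict with "pixels" (480x640x3 uint8, blue, green, red), "mtx" (3x3 intrinsics, pixels), "R" (3x3) and "t" (3): a world point X has camera coordinates R X + t. Camera axes: x right, y down, z forward; pixel columns grow to the right and rows downward; lengths in m; the calibration is good to about 2 mm. A picture is of the moment at which its call begins. There is no depth.
- manip.sign_off(): hands the job in; it is judged then, once.
The state is a dict: "time": time; "joint_pos": joint angles; "joint_vel": joint speeds; "joint_efforts": joint torques, N m; "tool_pos": TCP position; "ee_rot": TCP orientation; "ft_force": force on the tool from outside, world axes, zero at the start; "wrist_torque": the same for the moment, N m; "width": opening from 0.0 (shut) to 1.0 (fully open); "grip_force": force on a finger pad.
Only numpy, scipy, OpenCV 4.12 (cv2) and the standard library are available. Lean on these libraries where they do the work, as an engineer would, in place of code of your own. Each camera call takes 0.05 s, during which the arm holds its last target. There are 200 camera calls.

## Working session

There is one attempt and no reset: what is moved stays moved. The work goes in short steps, Python scripts to look and compute and a tool call to move; the robot and the scene stay as the last step left them, time stands still between calls to the robot, and variables do not carry over. Pictures are saved under pics/ and viewed, at most 12 in all, crops included, and the job is handed in when it is done.

Besides the shell and the picture viewer there is one more tool, called after "Call:" as name(argument=value, ...), one argument or row to a line, values as JSON. servo_tool: Moves the arm, as the interface text tells. Shift numbers are shares of 500 mm and turn numbers shares of 180 degrees, none past 1 either way. Its arguments: {"type":"object","properties":{"commands":{"type":"array"},"newtons":{"type":"number"}},"required":["commands"]}

```bash
ls; mkdir -p pics
python3 - <<'E'
from cell import manip
import cv2,numpy as np
for n in ("scene","top"):
    c=manip.capture(n); cv2.imwrite(f"pics/{n}0.png",c["pixels"]); np.savez(f"pics/{n}0.npz",**{k:np.array(c[k]) for k in("mtx","R","t")})
    print(n,-np.array(c["R"]).T@np.array(c["t"]))
print(manip.read_state())
E
```

```text
pics
scene [-0.33548359  0.80532592  1.06754037]
top [0.17161452 0.27644335 1.6120665 ]
{'time': 0.1, 'joint_pos': array([-1.26098527,  0.39914427,  0.04504793,  1.53772025, -0.01868223,
        1.20692769, -0.05071156]), 'joint_vel': array([-9.17089811e-04, -1.12257877e-03,  6.62116472e-04, -1.62742691e-03,
       -1.13854668e-04,  5.30229079e-05,  1.73856455e-03]), 'joint_efforts': array([ 3.07041031e-03, -4.76263475e+01,  1.36955973e+00, -2.54949009e+01,
        1.20172437e-02,  5.02251889e-03,  5.81344167e-06]), 'tool_pos': array([0.25815194, 0.59592573, 0.23036566]), 'ee_rot': array([-3.13982013e+00,  1.44914216e-04,  2.73287842e+00]), 'ft_force': array([-0.18698475,  0.73890829, -0.25813315]), 'wrist_torque': array([-0.01590756, -0.02203068,  0.011102  ]), 'grip_force': 0.0, 'width': 1.0050447806381726}
```

View pics/scene0.png

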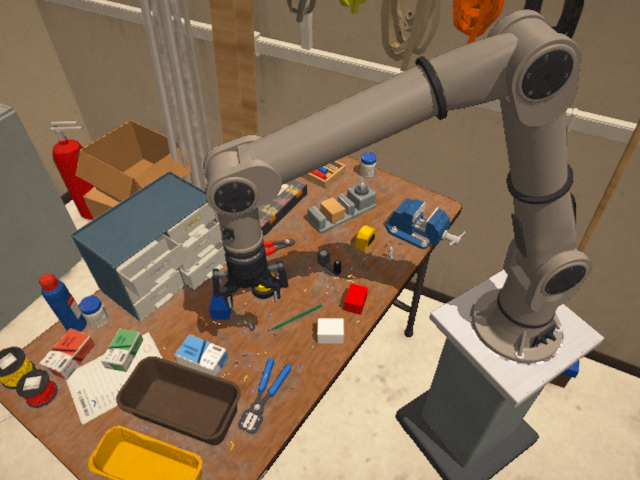

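View pics/top0.png

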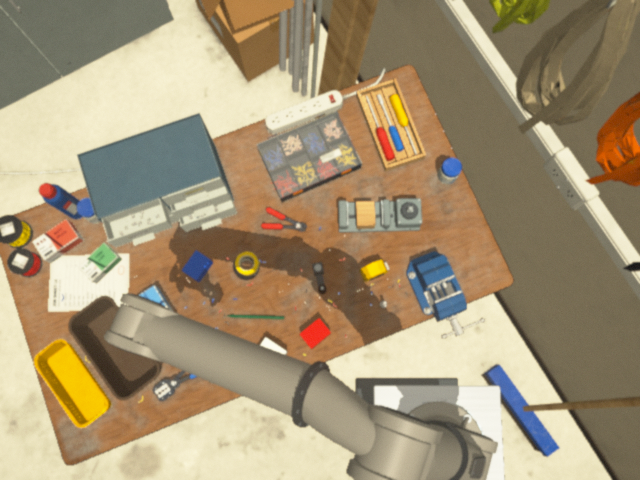

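The top view shows the clamp at about (380,213), with the gearbox and spindle on the right at (408,210) and the wood block at (365,212). The crank is at (319,278) and the tape is the yellow object at (375,270). Block-shaped candidates are blue (198,265), red (315,332), white (272,345) and tan (365,212). The tan one fits, being wood-coloured and sitting between the jaws. I'll confirm that and the crank's direction in an enlarged crop.

```bash
cat > h.py <<'E'
import numpy as np,cv2
from cell import manip
def load(n):
    d=np.load(f"pics/{n}.npz"); return d
def ray(c,uv,z):
    K,R,t=[np.array(c[k]) for k in("mtx","R","t")]
    o=-R.T@t.ravel(); d=R.T@np.linalg.solve(K,[uv[0],uv[1],1.]); return o+d*(z-o[2])/d[2]
def proj(c,X):
    K,R,t=[np.array(c[k]) for k in("mtx","R","t")]
    p=K@(R@np.array(X)+t.ravel()); return p[:2]/p[2]
E
python3 - <<'E'
from h import *
im=cv2.imread("pics/top0.png")
cv2.imwrite("pics/topc.png",cv2.resize(im[187:302,300:440],None,fx=5,fy=5,interpolation=cv2.INTER_CUBIC))
c=load("top0")
for n,uv,z in (("spindle",(408,210),.066),("hub",(319,267),.042),("tape",(375,270),.06),("block",(365,212),.054)): print(n,ray(c,uv,z))
E
```

```text
spindle [0.5902189  0.06950991 0.066     ]
hub [0.44593436 0.29872054 0.042     ]
tape [0.43484389 0.15643662 0.06      ]
block [0.58842197 0.17936628 0.054     ]
```

View pics/topc.png

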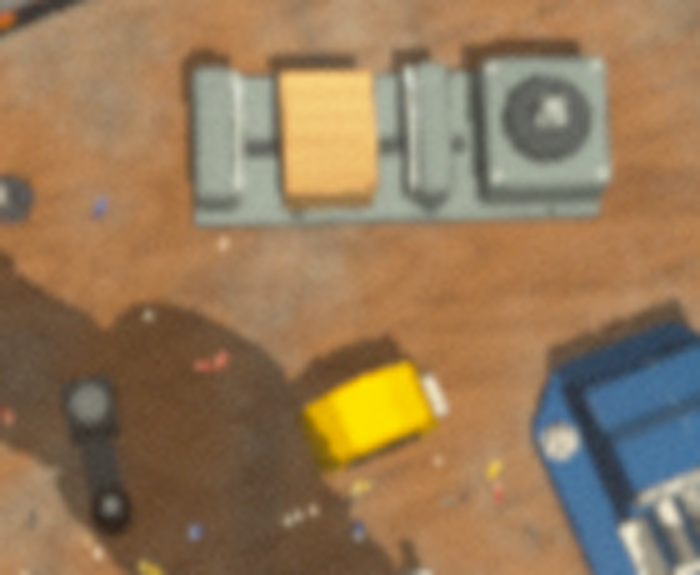

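The crop confirms it: the tan wood block is at crop (330,135), between the jaws. The crank hub is at crop (90,403) with the knob at (111,507), and the collar centre is at (546,118).

```bash
cat >> h.py <<'E'
from scipy.spatial.transform import Rotation as Ro
def togo(p,yaw,s=None):
    """shares to take the TCP to world p with tool down at yaw"""
    s=s or manip.read_state(); R=Ro.from_euler('xyz',s["ee_rot"])
    d=R.inv().apply(np.array(p)-s["tool_pos"])/0.5
    w=(R.inv()*Ro.from_euler('xyz',[np.pi,0,yaw])).as_rotvec()/np.pi
    return d.round(4),w.round(4)
E
python3 - <<'E'
from h import *
c=load("top0"); q=lambda u,v:(300+(u-2)/5,187+(v-2)/5)
h=ray(c,q(90,403),.042);k=ray(c,q(111,507),.047);s=ray(c,q(546,118),.066)
print(h,k,np.linalg.norm((k-h)[:2]),"yaw",np.arctan2(*(k-h)[1::-1]))
print("spindle",s)
a=ray(c,q(194,215),.012);b=ray(c,q(600,205),.012);print(a,b,np.linalg.norm(a-b))
y=np.arctan2(*(k-h)[1::-1]);
for yy in(y,y+np.pi):print(yy,togo([h[0],h[1],.16],yy))
E
```

```text
[0.44541824 0.30231932 0.042     ] [0.39079542 0.29147283 0.047     ] 0.055689304720161835 yaw -2.9455717831468
spindle [0.58968139 0.06746975 0.066     ]
[0.55168396 0.24782127 0.012     ] [0.55660737 0.0329171  0.012     ] 0.21496056407925715
-2.9455717831468 (array([-0.577 , -0.3897,  0.1415]), array([-6.000e-04, -1.000e-04, -1.925e-01]))
0.1960208704429931 (array([-0.577 , -0.3897,  0.1415]), array([-2.000e-04,  7.000e-04,  8.075e-01]))
```

Call:
servo_tool(
  commands=[
    {"x":-0.577,"y":-0.39,"z":0.05,"wz":-0.1925,"gripper":1},
    {"x":-0.577,"y":-0.39,"z":0.05,"wz":-0.1925,"gripper":1},
    {"x":-0.577,"y":-0.39,"z":0.05,"wz":-0.1925,"gripper":1},
    {"x":-0.577,"y":-0.39,"z":0.05,"wz":-0.1925,"gripper":1},
    {"x":-0.577,"y":-0.39,"z":0.05,"wz":-0.1925,"gripper":1},
    {"x":-0.577,"y":-0.39,"z":0.05,"wz":-0.1925,"gripper":1},
    {"x":-0.577,"y":-0.39,"z":0.14,"wz":-0.1925,"gripper":1},
    {"x":-0.577,"y":-0.39,"z":0.14,"wz":-0.1925,"gripper":1},
    {"x":-0.577,"y":-0.39,"z":0.14,"wz":-0.1925,"gripper":1},
    {"x":-0.577,"y":-0.39,"z":0.14,"wz":-0.1925,"gripper":1},
  ],
)

```text
invalid input at $.commands[0]: expected keys x, y, z, wx, wy, wz, gripper
```

Run:
```python
from h import *
c=manip.capture("wrist"); cv2.imwrite("pics/w1.png",c["pixels"]); np.savez("pics/w1.npz",**{k:np.array(c[k]) for k in("mtx","R","t")})
s=manip.read_state();print(s["tool_pos"],s["ee_rot"],s["joint_pos"])
for X in([.4454,.3023,.042],[.3908,.2915,.047]):print(proj(c,X))
```

```text
[0.25817765 0.59601437 0.23051776] [-3.14012259e+00  1.08655371e-04  2.73284772e+00] [-1.26098673  0.39902122  0.04504927  1.53755714 -0.01869768  1.2069098
 -0.05073978]
[136.93985857 465.51081013]
[ 98.08724034 435.33693073]
```

View pics/w1.png

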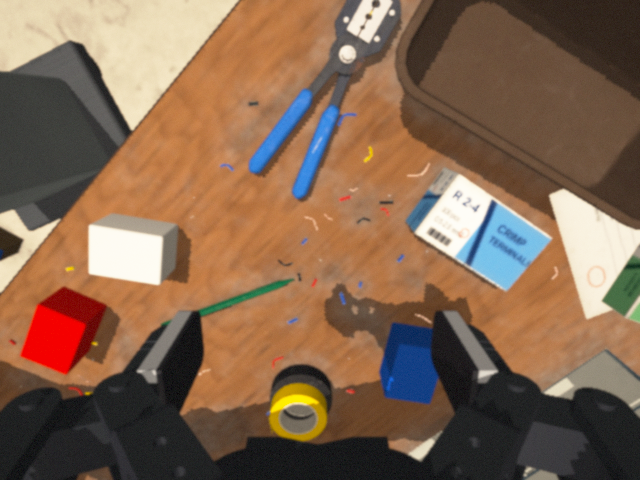

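The move was refused because every row needs all its keys, so this picture shows the start view: cutters, red and white distractor blocks and a yellow roll, with no crank. I'll resend it.

Call:
servo_tool(
  commands=[
    {"x":-0.577,"y":-0.39,"z":0.05,"wx":0,"wy":0,"wz":-0.1925,"gripper":1},
    {"x":-0.577,"y":-0.39,"z":0.05,"wx":0,"wy":0,"wz":-0.1925,"gripper":1},
    {"x":-0.577,"y":-0.39,"z":0.05,"wx":0,"wy":0,"wz":-0.1925,"gripper":1},
    {"x":-0.577,"y":-0.39,"z":0.05,"wx":0,"wy":0,"wz":-0.1925,"gripper":1},
    {"x":-0.577,"y":-0.39,"z":0.05,"wx":0,"wy":0,"wz":-0.1925,"gripper":1},
    {"x":-0.577,"y":-0.39,"z":0.05,"wx":0,"wy":0,"wz":-0.1925,"gripper":1},
    {"x":-0.577,"y":-0.39,"z":0.14,"wx":0,"wy":0,"wz":-0.1925,"gripper":1},
    {"x":-0.577,"y":-0.39,"z":0.14,"wx":0,"wy":0,"wz":-0.1925,"gripper":1},
    {"x":-0.577,"y":-0.39,"z":0.14,"wx":0,"wy":0,"wz":-0.1925,"gripper":1},
    {"x":-0.577,"y":-0.39,"z":0.14,"wx":0,"wy":0,"wz":-0.1925,"gripper":1},
  ],
)

```text
time: 1.15
tool_pos: [0.4453, 0.3038, 0.1615]
ee_rot: [3.141, -0.0, -2.945]
ft_force: [-0.9, 0.4, 0.0]
width: 1.002
grip_force: 0.0
```

Run:
```python
from h import *
c=manip.capture("wrist"); cv2.imwrite("pics/w2.png",c["pixels"]); np.savez("pics/w2.npz",**{k:np.array(c[k]) for k in("mtx","R","t")})
s=manip.read_state();print(s["tool_pos"],s["ee_rot"],s["joint_pos"])
for X in([.4454,.3023,.042],[.3908,.2915,.047]):print(proj(c,X))
print("togo",togo([.4454,.3023,.006],-2.9456,s))
```

```text
[0.44521349 0.30495019 0.16215557] [ 3.13981394e+00  1.00582009e-03 -2.94349694e+00] [-0.7597457   0.26795963  0.09548786  1.88429634 -0.03157237  0.98902663
  1.11855622]
[314.6683056  228.39723333]
[314.58448733 146.8117684 ]
togo (array([ 0.001 , -0.0058,  0.3123]), array([0.0006, 0.0003, 0.0007]))
```

View pics/w2.png

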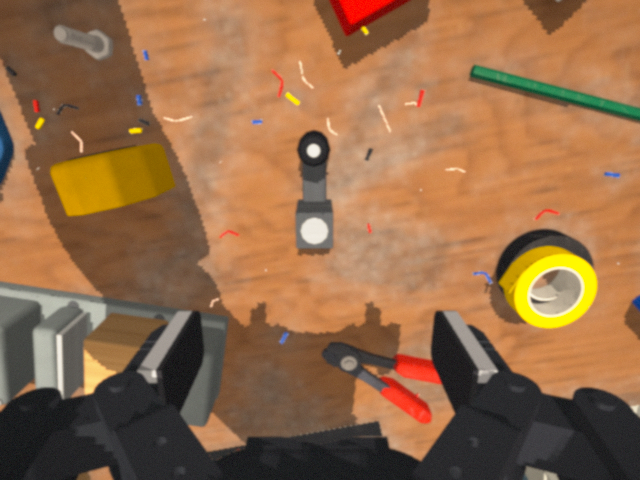

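The crank is in view with its hub at (314,231) and knob at (313,150), within 3 px of my prediction. Nothing is beside it. I'll descend and grip the hub.

Call:
servo_tool(
  commands=[
    {"x":-0.002,"y":-0.005,"z":0.1,"wx":0,"wy":0,"wz":0,"gripper":1},
    {"x":-0.002,"y":-0.005,"z":0.2,"wx":0,"wy":0,"wz":0,"gripper":1},
    {"x":-0.002,"y":-0.005,"z":0.26,"wx":0,"wy":0,"wz":0,"gripper":1},
    {"x":-0.002,"y":-0.005,"z":0.29,"wx":0,"wy":0,"wz":0,"gripper":1},
    {"x":-0.002,"y":-0.005,"z":0.308,"wx":0,"wy":0,"wz":0,"gripper":1},
    {"x":-0.002,"y":-0.005,"z":0.308,"wx":0,"wy":0,"wz":0,"gripper":-1},
    {"x":-0.002,"y":-0.005,"z":0.308,"wx":0,"wy":0,"wz":0,"gripper":-1},
    {"x":-0.002,"y":-0.005,"z":0.308,"wx":0,"wy":0,"wz":0,"gripper":-1},
    {"x":-0.002,"y":-0.005,"z":0.308,"wx":0,"wy":0,"wz":0,"gripper":-1},
    {"x":-0.002,"y":-0.005,"z":0.308,"wx":0,"wy":0,"wz":0,"gripper":-1},
  ],
  newtons=60,
)

```text
time: 2.2
tool_pos: [0.4479, 0.3015, 0.0086]
ee_rot: [3.14, 0.002, -2.946]
ft_force: [-0.5, 0.3, 6.1]
width: 0.3
grip_force: 59.4
```

Run:
```python
from h import *
s=manip.read_state();print(s["tool_pos"],s["ee_rot"],s["ft_force"],s["width"],s["grip_force"])
```

```text
[0.44793846 0.30150312 0.00859017] [ 3.14006710e+00  2.23769810e-03 -2.94570923e+00] [-0.54661989  0.28163922  6.12376016] 0.2997047645668683 59.42821830511093
```

Gripped with 25.5 mm across the hub. I'll lift and go to a viewing pose beside the spindle.

Run:
```python
from h import *
print(togo([.574,.146,.2],-2.9457))
```

```text
(array([-0.1876, -0.3535, -0.3829]), array([ 0.0005,  0.0007, -0.    ]))
```

Call:
servo_tool(
  commands=[
    {"x":0,"y":0,"z":-0.08,"wx":0,"wy":0,"wz":0,"gripper":-1},
    {"x":0,"y":0,"z":-0.16,"wx":0,"wy":0,"wz":0,"gripper":-1},
    {"x":0,"y":0,"z":-0.24,"wx":0,"wy":0,"wz":0,"gripper":-1},
    {"x":-0.02,"y":-0.05,"z":-0.32,"wx":0,"wy":0,"wz":0,"gripper":-1},
    {"x":-0.06,"y":-0.12,"z":-0.383,"wx":0,"wy":0,"wz":0,"gripper":-1},
    {"x":-0.1,"y":-0.2,"z":-0.383,"wx":0,"wy":0,"wz":0,"gripper":-1},
    {"x":-0.15,"y":-0.28,"z":-0.383,"wx":0,"wy":0,"wz":0,"gripper":-1},
    {"x":-0.188,"y":-0.353,"z":-0.383,"wx":0,"wy":0,"wz":0,"gripper":-1},
    {"x":-0.188,"y":-0.353,"z":-0.383,"wx":0,"wy":0,"wz":0,"gripper":-1},
    {"x":-0.188,"y":-0.353,"z":-0.383,"wx":0,"wy":0,"wz":0,"gripper":-1},
  ],
)

```text
time: 3.2
tool_pos: [0.5732, 0.144, 0.1977]
ee_rot: [-3.141, -0.002, -2.949]
ft_force: [-0.0, 1.5, -3.2]
width: 0.296
grip_force: 60.8
```

Run:
```python
from h import *
c=manip.capture("wrist"); cv2.imwrite("pics/w3.png",c["pixels"]); np.savez("pics/w3.npz",**{k:np.array(c[k]) for k in("mtx","R","t")})
s=manip.read_state();print(s["tool_pos"],s["ee_rot"],s["ft_force"],s["joint_pos"])
print(proj(c,[.5897,.0675,.066]), proj(c,s["tool_pos"]+[0,0,.034]))
np.save("pics/w3s.npy",np.r_[s["tool_pos"],s["ee_rot"]])
```

```text
[0.57255367 0.14593949 0.19774049] [ 3.14088922e+00 -2.41094431e-03 -2.94602780e+00] [ 0.0161913   1.8383945  -3.06615446] [-0.48453356  0.32712124  0.20494153  1.72582617 -0.07453911  1.09849293
  1.51029404]
[208.62636065 226.13263162] [323.48800834 365.17258475]
```

View pics/w3.png

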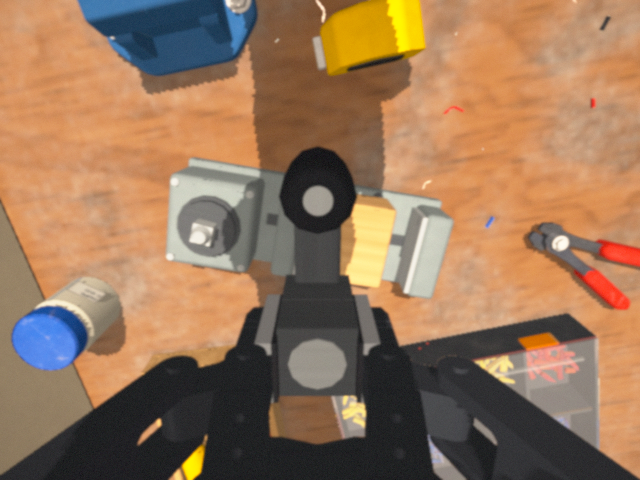

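The collar is at (208,226), which matches the prediction. The square, seen from the side, is at (203,233), the hub top at (317,362) and the knob pin at (318,200). I'll enlarge the spindle to see the square's angle.

Run:
```python
from h import *
im=cv2.imread("pics/w3.png"); cv2.imwrite("pics/w3c.png",cv2.resize(im[192:262,165:251],None,fx=8,fy=8,interpolation=cv2.INTER_CUBIC))
c=load("w3"); p=np.load("pics/w3s.npy"); z0=p[2]-.0086
h=ray(c,(317,362),z0+.042);k=ray(c,(318,200),z0+.049)
R=Ro.from_euler('xyz',p[3:])
print("hub rel tool",R.inv().apply(h-p[:3]),"knob",k-h,np.linalg.norm((k-h)[:2]),np.arctan2(*(k-h)[1::-1]))
# dark collar ellipse
hsv=cv2.cvtColor(im,cv2.COLOR_BGR2GRAY); 
m=(hsv<105).astype(np.uint8); m[:192]=0;m[262:]=0;m[:,:165]=0;m[:,251:]=0
m=cv2.morphologyEx(m,cv2.MORPH_CLOSE,np.ones((5,5)))
cs,_=cv2.findContours(m,0,2)
for q in cs:
    if cv2.contourArea(q)>400:
        q=cv2.convexHull(q)
        e=cv2.fitEllipse(q);print(e,ray(c,e[0],.066)," diam",np.linalg.norm(ray(c,(e[0][0]-e[1][0]/2,e[0][1]),.066)-ray(c,(e[0][0]+e[1][0]/2,e[0][1]),.066)))
```

```text
hub rel tool [ 0.00085756 -0.00206728 -0.03339949] knob [-0.05404841 -0.01027803  0.007     ] 0.05501698001470624 -2.953673040437767
((217.03225708007812, 225.4474639892578), (45.43193817138672, 55.130184173583984), 144.1771240234375) [0.58802585 0.07339367 0.066     ]  diam 0.03276446450275599
```

View pics/w3c.png

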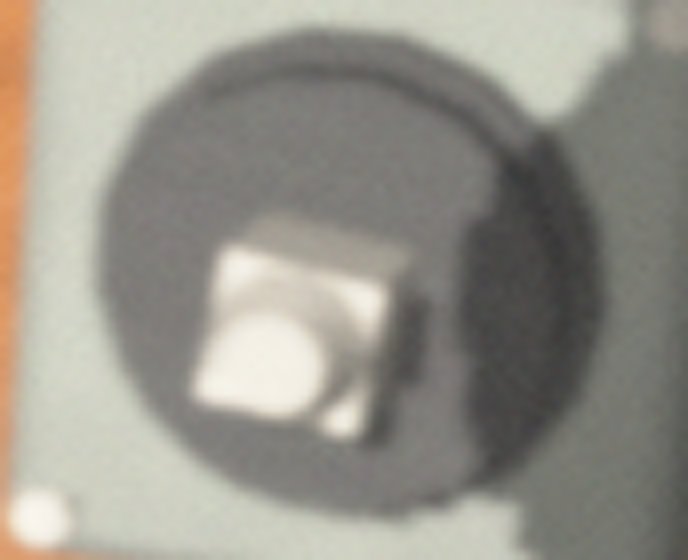

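The square's top corners are at about crop (228,245), (395,293), (352,438) and (198,403). The pilot disc is at (268,365) and the collar top is centred near (335,293).

Run:
```python
from h import *
c=load("w3"); p=np.load("pics/w3s.npy"); q=lambda a:(165+(a[0]-3.5)/8,192+(a[1]-3.5)/8)
C=np.array([ray(c,q(a),.0785) for a in((228,245),(395,293),(352,438),(198,403))])
print("ctr sq",C.mean(0),"pilot",ray(c,q((268,365)),.0845),"collar",ray(c,q((335,293)),.066))
d=np.roll(C,-1,0)-C; a=np.arctan2(d[:,1],d[:,0]); print(np.linalg.norm(d,axis=1),a, np.mod(a,np.pi/2))
b=np.angle(np.mean(np.exp(4j*a)))/4; print("angle mod 90",b, "candidates",[b+i*np.pi/2 for i in range(-3,3)])
```

```text
ctr sq [0.59260893 0.06592713 0.0785    ] pilot [0.59254928 0.06544009 0.0845    ] collar [0.59154609 0.06611646 0.066     ]
[0.01463596 0.01408865 0.01354996 0.01485085] [ 1.46539884 -0.15621578 -1.61895221  3.06263032] [1.46539884 1.41458054 1.52264045 1.49183399]
angle mod 90 -0.09712748392788884 candidates [np.float64(-4.809516464312578), np.float64(-3.238720137517682), np.float64(-1.6679238107227854), np.float64(-0.09712748392788884), np.float64(1.4736688428670077), np.float64(3.0444651696619043)]
```

Combining both views, the axis is about (0.5915, 0.0675) and the nearest square angle is −3.239 rad.

Run:
```python
from h import *
print(togo([.5924,.0674,.104],-3.239))
```

```text
(array([-0.0089, -0.1619,  0.1873]), array([ 0.0001, -0.0008,  0.0933]))
```

Call:
servo_tool(
  commands=[
    {"x":-0.009,"y":-0.08,"z":0.0,"wx":0,"wy":0,"wz":0.05,"gripper":-1},
    {"x":-0.009,"y":-0.162,"z":0.03,"wx":0,"wy":0,"wz":0.093,"gripper":-1},
    {"x":-0.009,"y":-0.162,"z":0.09,"wx":0,"wy":0,"wz":0.093,"gripper":-1},
    {"x":-0.009,"y":-0.162,"z":0.15,"wx":0,"wy":0,"wz":0.093,"gripper":-1},
    {"x":-0.009,"y":-0.162,"z":0.187,"wx":0,"wy":0,"wz":0.093,"gripper":-1},
    {"x":-0.009,"y":-0.162,"z":0.187,"wx":0,"wy":0,"wz":0.093,"gripper":-1},
    {"x":-0.009,"y":-0.162,"z":0.187,"wx":0,"wy":0,"wz":0.093,"gripper":-1},
    {"x":-0.009,"y":-0.162,"z":0.187,"wx":0,"wy":0,"wz":0.093,"gripper":-1},
  ],
)

```text
time: 4.05
tool_pos: [0.5948, 0.0683, 0.1068]
ee_rot: [3.14, 0.003, 3.047]
ft_force: [0.6, -0.4, -2.6]
width: 0.295
grip_force: 60.7
```

Run:
```python
from h import *
for i in range(2):
    c=manip.capture("wrist")
    s=manip.read_state();print(s["tool_pos"],s["ee_rot"],s["ft_force"],s["wrist_torque"],togo([.5924,.0674,.0746],-3.239,s))
cv2.imwrite("pics/w4.png",c["pixels"])
```

```text
[0.59492928 0.0680068  0.10696097] [3.14034729e+00 2.86438214e-03 3.04630946e+00] [ 0.31786908 -0.37469168 -3.93092666] [-0.01628711 -0.02707872 -0.03625059] (array([ 0.0051, -0.0018,  0.0647]), array([0.0004, 0.0009, 0.0007]))
[0.59487437 0.06780048 0.10688836] [3.14044840e+00 2.75703509e-03 3.04603757e+00] [-0.33393949  0.10805762 -3.81825365] [ 0.02260624 -0.0279165   0.01827866] (array([ 0.005 , -0.0013,  0.0646]), array([0.0004, 0.0009, 0.0006]))
```

Call:
servo_tool(
  commands=[
    {"x":0.005,"y":-0.001,"z":0.01,"wx":0,"wy":0,"wz":0,"gripper":-1},
    {"x":0.005,"y":-0.001,"z":0.02,"wx":0,"wy":0,"wz":0,"gripper":-1},
    {"x":0.005,"y":-0.001,"z":0.03,"wx":0,"wy":0,"wz":0,"gripper":-1},
    {"x":0.005,"y":-0.001,"z":0.036,"wx":0,"wy":0,"wz":0,"gripper":-1},
    {"x":0.005,"y":-0.001,"z":0.04,"wx":0,"wy":0,"wz":0,"gripper":-1},
    {"x":0.005,"y":-0.001,"z":0.042,"wx":0,"wy":0,"wz":0,"gripper":-1},
    {"x":0.005,"y":-0.001,"z":0.042,"wx":0,"wy":0,"wz":0,"gripper":-1},
  ],
)

```text
time: 4.85
tool_pos: [0.5924, 0.0664, 0.0844]
ee_rot: [-3.141, 0.002, 3.045]
ft_force: [3.6, -1.2, -4.3]
width: 0.296
grip_force: 60.9
```

Run:
```python
from h import *
s=manip.read_state();print(s["tool_pos"],s["ee_rot"],s["ft_force"],s["wrist_torque"],togo([.5924,.0674,.0746],-3.239,s))
```

```text
[0.59235015 0.06640409 0.08438299] [-3.14127406e+00  2.28935035e-03  3.04512108e+00] [ 3.61746652 -1.18281977 -4.3065164 ] [-0.43858827 -0.76969757  0.01822685] (array([0.0001, 0.002 , 0.0196]), array([-0.0001,  0.0007,  0.0003]))
```

Call:
servo_tool(
  commands=[
    {"x":-0.002,"y":0.001,"z":0.004,"wx":0,"wy":0,"wz":0,"gripper":-1},
    {"x":-0.002,"y":0.001,"z":0.008,"wx":0,"wy":0,"wz":0,"gripper":-1},
    {"x":-0.002,"y":0.001,"z":0.012,"wx":0,"wy":0,"wz":0,"gripper":-1},
    {"x":-0.002,"y":0.001,"z":0.014,"wx":0,"wy":0,"wz":0,"gripper":-1},
    {"x":-0.002,"y":0.001,"z":0.014,"wx":0,"wy":0,"wz":0,"gripper":-1},
  ],
)

```text
time: 5.35
tool_pos: [0.5924, 0.0664, 0.0771]
ee_rot: [-3.141, 0.0, 3.045]
ft_force: [2.0, -4.5, -2.7]
width: 0.296
grip_force: 61.1
```

Run:
```python
from h import *
s=manip.read_state();print(s["tool_pos"],s["ee_rot"],s["ft_force"],s["wrist_torque"],togo([.5924,.0674,.0746],-3.239,s))
```

```text
[0.59240473 0.06644129 0.07712284] [-3.14057801e+00  2.43107040e-04  3.04498995e+00] [ 1.96299686 -4.50175159 -2.74527265] [-1.12656628 -0.55148961  0.0454188 ] (array([0.0002, 0.0019, 0.005 ]), array([-0.0003,  0.0001,  0.0003]))
```

Call:
servo_tool(
  commands=[
    {"x":-0.001,"y":-0.002,"z":0.003,"wx":0,"wy":0,"wz":0,"gripper":-1},
    {"x":-0.001,"y":-0.002,"z":0.006,"wx":0,"wy":0,"wz":0,"gripper":-1},
    {"x":-0.001,"y":-0.002,"z":0.008,"wx":0,"wy":0,"wz":0,"gripper":-1},
    {"x":-0.001,"y":-0.002,"z":0.008,"wx":0,"wy":0,"wz":0,"gripper":-1},
  ],
)

```text
time: 5.75
tool_pos: [0.5926, 0.0664, 0.0746]
ee_rot: [3.141, -0.001, 3.045]
ft_force: [-3.0, -3.8, 7.4]
width: 0.296
grip_force: 62.5
```

Run:
```python
from h import *
s=manip.read_state();print(s["tool_pos"],s["ee_rot"],s["ft_force"],s["wrist_torque"],togo([.5924,.0674,.0746],-3.239,s))
```

```text
[0.59255572 0.06641725 0.07458455] [ 3.14107375e+00 -7.22765347e-04  3.04538607e+00] [-2.9596672  -3.79836135  7.38522668] [-0.86991374  0.44987255  0.00494118] (array([ 0.0005,  0.0019, -0.    ]), array([ 0.0002, -0.0002,  0.0004]))
```

The crank is home: TCP z is 0.0746 as predicted, with about 7 N of upward reaction. I'll release it, go up, move over the knob and grip that.

Call:
servo_tool(
  commands=[
    {"x":0,"y":0.002,"z":-0.004,"wx":0,"wy":0,"wz":0,"gripper":0.2},
    {"x":0,"y":0.002,"z":-0.004,"wx":0,"wy":0,"wz":0,"gripper":0.2},
    {"x":0,"y":0.002,"z":-0.004,"wx":0,"wy":0,"wz":0,"gripper":0.2},
    {"x":0,"y":0.002,"z":-0.004,"wx":0,"wy":0,"wz":0,"gripper":0.2},
    {"x":0,"y":0.002,"z":-0.07,"wx":0,"wy":0,"wz":0,"gripper":0.2},
    {"x":0,"y":0.002,"z":-0.15,"wx":0,"wy":0,"wz":0,"gripper":0.2},
    {"x":0.055,"y":0.002,"z":-0.15,"wx":0,"wy":0,"wz":0,"gripper":0.2},
    {"x":0.112,"y":0.002,"z":-0.15,"wx":0,"wy":0,"wz":0,"gripper":0.2},
    {"x":0.112,"y":0.002,"z":-0.15,"wx":0,"wy":0,"wz":0,"gripper":0.2},
    {"x":0.112,"y":0.002,"z":-0.15,"wx":0,"wy":0,"wz":0,"gripper":0.2},
  ],
)

```text
time: 6.75
tool_pos: [0.537, 0.0731, 0.1484]
ee_rot: [3.141, 0.0, 3.046]
ft_force: [0.4, -0.6, -0.6]
width: 0.6
grip_force: 0.0
```

Run:
```python
from h import *
c=manip.capture("wrist");cv2.imwrite("pics/w5.png",c["pixels"]); np.savez("pics/w5.npz",**{k:np.array(c[k]) for k in("mtx","R","t")})
s=manip.read_state();print(s["tool_pos"],s["ee_rot"],s["ft_force"],s["joint_pos"],togo([.537,.072,.083],-3.239,s))
print(proj(c,[.537,.072,.115]),proj(c,[.5917,.0665,.108]))
```

```text
[0.5376517  0.07296414 0.14844   ] [3.14110225e+00 9.17705002e-04 3.04565288e+00] [-0.00165505 -0.54223477  0.35754535] [-0.44912674  0.29760374  0.28279059  1.8949085  -0.10020939  0.96159566
  1.35408885] (array([ 0.0012, -0.0021,  0.1309]), array([0.0002, 0.0003, 0.0005]))
[314.80093294 280.16326338] [314.53261445 367.50328096]
```

View pics/w5.png

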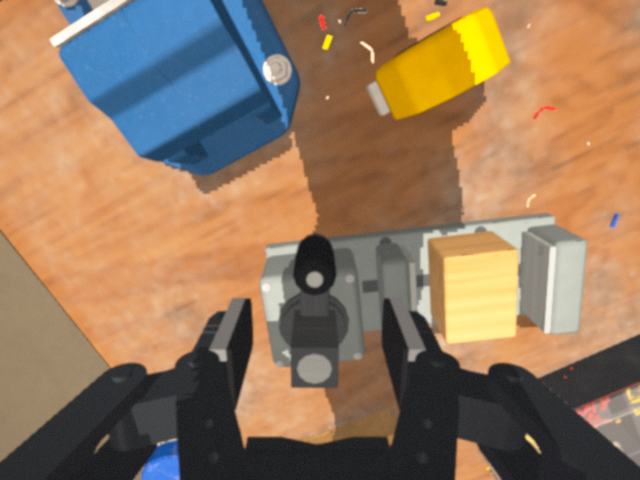

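The crank is seated, with the knob pin at (314,280) and the hub at (314,368), both exactly where predicted. I'll descend and grip the knob.

Call:
servo_tool(
  commands=[
    {"x":0.001,"y":-0.002,"z":0.06,"wx":0,"wy":0,"wz":0,"gripper":0.2},
    {"x":0.001,"y":-0.002,"z":0.11,"wx":0,"wy":0,"wz":0,"gripper":0.2},
    {"x":0.001,"y":-0.002,"z":0.131,"wx":0,"wy":0,"wz":0,"gripper":0.2},
    {"x":0.001,"y":-0.002,"z":0.131,"wx":0,"wy":0,"wz":0,"gripper":0.2},
    {"x":0.001,"y":-0.002,"z":0.131,"wx":0,"wy":0,"wz":0,"gripper":-1},
    {"x":0.001,"y":-0.002,"z":0.131,"wx":0,"wy":0,"wz":0,"gripper":-1},
    {"x":0.001,"y":-0.002,"z":0.131,"wx":0,"wy":0,"wz":0,"gripper":-1},
    {"x":0.001,"y":-0.002,"z":0.131,"wx":0,"wy":0,"wz":0,"gripper":-1},
    {"x":0.001,"y":-0.002,"z":0.131,"wx":0,"wy":0,"wz":0,"gripper":-1},
  ],
  newtons=40,
)

```text
time: 7.7
tool_pos: [0.5376, 0.0719, 0.0838]
ee_rot: [3.141, 0.003, 3.045]
ft_force: [0.2, 0.2, 2.9]
width: 0.241
grip_force: 39.2
```

```bash
cat >> h.py <<'E'
AX=np.array([.5917,.0665])
def wind(deg,n=10,rad=.055):
    s=manip.read_state(); p=s["tool_pos"]; v=p[:2]-AX; th=np.arctan2(v[1],v[0]); R=Ro.from_euler('xyz',s["ee_rot"])
    f=s["ft_force"]; et=np.array([np.sin(th),-np.cos(th)]); er=np.array([np.cos(th),np.sin(th)])
    print("t",s["time"],"pos",p.round(4),"r",np.linalg.norm(v).round(4),"th",np.degrees(th).round(1),"resist",-(f[:2]@et).round(2),"rad",(f[:2]@er).round(2),"fz",f[2].round(1),"w",s["width"].round(3))
    for i in range(1,n+1):
        a=th-np.radians(deg)*i/n; q=np.r_[AX+rad*np.array([np.cos(a),np.sin(a)]),p[2]]
        print((R.inv().apply(q-p)/.5).round(3)[:2],end=" ")
    print()
E
python3 -c "
from h import *
wind(60)"
```

```text
Traceback (most recent call last):
  File "h.py", line 22, in wind
    print("t",s["time"],"pos",p.round(4),"r",np.linalg.norm(v).round(4),"th",np.degrees(th).round(1),"resist",-(f[:2]@et).round(2),"rad",(f[:2]@er).round(2),"fz",f[2].round(1),"w",s["width"].round(3))
                                                                                                                                                                                    ^^^^^^^^^^^^^^^^
AttributeError: 'float' object has no attribute 'round'
```

```bash
sed -i 's/,"w",s\["width"\].round(3)/,"w",s["width"]/; s/,-(f\[:2\]@et)/,-(f[:2]@et)/' h.py; python3 -c "
from h import *
wind(100)"
```

```text
t 7.7 pos [0.5376 0.0719 0.0838] r 0.0544 th 174.3 resist -0.23 rad -0.17 fz 2.9 w 0.24099151424969
[-0.     0.019] [-0.005  0.038] [-0.014  0.055] [-0.025  0.071] [-0.038  0.084] [-0.054  0.095] [-0.071  0.103] [-0.09   0.108] [-0.109  0.11 ] [-0.128  0.108]
```

Call:
servo_tool(
  commands=[
    {"x":0.0,"y":0.019,"z":0,"wx":0,"wy":0,"wz":0,"gripper":-1},
    {"x":-0.005,"y":0.038,"z":0,"wx":0,"wy":0,"wz":0,"gripper":-1},
    {"x":-0.014,"y":0.055,"z":0,"wx":0,"wy":0,"wz":0,"gripper":-1},
    {"x":-0.025,"y":0.071,"z":0,"wx":0,"wy":0,"wz":0,"gripper":-1},
    {"x":-0.038,"y":0.084,"z":0,"wx":0,"wy":0,"wz":0,"gripper":-1},
    {"x":-0.054,"y":0.095,"z":0,"wx":0,"wy":0,"wz":0,"gripper":-1},
    {"x":-0.071,"y":0.103,"z":0,"wx":0,"wy":0,"wz":0,"gripper":-1},
    {"x":-0.09,"y":0.108,"z":0,"wx":0,"wy":0,"wz":0,"gripper":-1},
    {"x":-0.109,"y":0.11,"z":0,"wx":0,"wy":0,"wz":0,"gripper":-1},
    {"x":-0.128,"y":0.108,"z":0,"wx":0,"wy":0,"wz":0,"gripper":-1},
  ],
)

```text
time: 8.7
tool_pos: [0.6042, 0.1197, 0.0834]
ee_rot: [-3.141, -0.004, 3.046]
ft_force: [-4.1, -1.1, 9.2]
width: 0.238
grip_force: 40.4
```

```bash
python3 -c "
from h import *
wind(120)"
```

```text
t 8.7 pos [0.6042 0.1197 0.0834] r 0.0546 th 76.7 resist 3.76 rad -2.0 fz 9.2 w 0.23833467180159063
[-0.022 -0.005] [-0.043 -0.015] [-0.061 -0.029] [-0.076 -0.046] [-0.087 -0.067] [-0.093 -0.089] [-0.095 -0.112] [-0.092 -0.134] [-0.084 -0.156] [-0.072 -0.176]
```

Call:
servo_tool(
  commands=[
    {"x":-0.022,"y":-0.005,"z":0,"wx":0,"wy":0,"wz":0,"gripper":-1},
    {"x":-0.043,"y":-0.015,"z":0,"wx":0,"wy":0,"wz":0,"gripper":-1},
    {"x":-0.061,"y":-0.029,"z":0,"wx":0,"wy":0,"wz":0,"gripper":-1},
    {"x":-0.076,"y":-0.046,"z":0,"wx":0,"wy":0,"wz":0,"gripper":-1},
    {"x":-0.087,"y":-0.067,"z":0,"wx":0,"wy":0,"wz":0,"gripper":-1},
    {"x":-0.093,"y":-0.089,"z":0,"wx":0,"wy":0,"wz":0,"gripper":-1},
    {"x":-0.095,"y":-0.112,"z":0,"wx":0,"wy":0,"wz":0,"gripper":-1},
    {"x":-0.092,"y":-0.134,"z":0,"wx":0,"wy":0,"wz":0,"gripper":-1},
    {"x":-0.084,"y":-0.156,"z":0,"wx":0,"wy":0,"wz":0,"gripper":-1},
    {"x":-0.072,"y":-0.176,"z":0,"wx":0,"wy":0,"wz":0,"gripper":-1},
  ],
)

```text
time: 9.7
tool_pos: [0.6344, 0.0283, 0.0838]
ee_rot: [3.14, 0.004, 3.046]
ft_force: [3.9, 2.5, 4.6]
width: 0.245
grip_force: 39.9
```

```bash
python3 -c "
from h import *
wind(120,rad=.0546)"
```

```text
t 9.7 pos [0.6344 0.0283 0.0838] r 0.0573 th -41.8 resist 4.47 rad 1.2 fz 4.6 w 0.2445682841978799
[ 0.02  -0.014] [ 0.038 -0.027] [ 0.059 -0.036] [ 0.082 -0.041] [ 0.104 -0.041] [ 0.127 -0.036] [ 0.147 -0.026] [ 0.166 -0.013] [0.181 0.004] [0.192 0.024]
```

```bash
sed -i 's/^AX=.*/AX=np.array([.5927,.0656])/' h.py; python3 -c "
from h import *
wind(120,rad=.0553)"
```

```text
t 9.7 pos [0.6344 0.0283 0.0838] r 0.056 th -41.8 resist 4.47 rad 1.2 fz 4.6 w 0.2445682841978799
[ 0.017 -0.016] [ 0.035 -0.03 ] [ 0.057 -0.039] [ 0.079 -0.044] [ 0.102 -0.044] [ 0.125 -0.039] [ 0.146 -0.029] [ 0.165 -0.015] [0.18  0.002] [0.191 0.022]
```

Call:
servo_tool(
  commands=[
    {"x":0.017,"y":-0.016,"z":0,"wx":0,"wy":0,"wz":0,"gripper":-1},
    {"x":0.035,"y":-0.03,"z":0,"wx":0,"wy":0,"wz":0,"gripper":-1},
    {"x":0.057,"y":-0.039,"z":0,"wx":0,"wy":0,"wz":0,"gripper":-1},
    {"x":0.079,"y":-0.044,"z":0,"wx":0,"wy":0,"wz":0,"gripper":-1},
    {"x":0.102,"y":-0.044,"z":0,"wx":0,"wy":0,"wz":0,"gripper":-1},
    {"x":0.125,"y":-0.039,"z":0,"wx":0,"wy":0,"wz":0,"gripper":-1},
    {"x":0.146,"y":-0.029,"z":0,"wx":0,"wy":0,"wz":0,"gripper":-1},
    {"x":0.165,"y":-0.015,"z":0,"wx":0,"wy":0,"wz":0,"gripper":-1},
    {"x":0.18,"y":0.002,"z":0,"wx":0,"wy":0,"wz":0,"gripper":-1},
    {"x":0.191,"y":0.022,"z":0,"wx":0,"wy":0,"wz":0,"gripper":-1},
  ],
)

```text
time: 10.7
tool_pos: [0.541, 0.0468, 0.0836]
ee_rot: [-3.141, 0.007, 3.045]
ft_force: [8.3, -1.7, 0.1]
width: 0.239
grip_force: 39.4
```

```bash
python3 -c "
from h import *
wind(120,rad=.0553)"
```

```text
t 10.7 pos [0.541  0.0468 0.0836] r 0.055 th -160.0 resist 4.44 rad -7.24 fz 0.1 w 0.2386439095847339
[0.008 0.022] [0.011 0.044] [0.009 0.068] [0.003 0.09 ] [-0.008  0.11 ] [-0.023  0.128] [-0.041  0.142] [-0.062  0.152] [-0.085  0.157] [-0.108  0.158]
```

Call:
servo_tool(
  commands=[
    {"x":0.005,"y":0.021,"z":0.001,"wx":0,"wy":0,"wz":0,"gripper":-1},
    {"x":0.008,"y":0.043,"z":0.001,"wx":0,"wy":0,"wz":0,"gripper":-1},
    {"x":0.006,"y":0.067,"z":0.001,"wx":0,"wy":0,"wz":0,"gripper":-1},
    {"x":0.0,"y":0.089,"z":0.001,"wx":0,"wy":0,"wz":0,"gripper":-1},
    {"x":-0.011,"y":0.109,"z":0.001,"wx":0,"wy":0,"wz":0,"gripper":-1},
    {"x":-0.026,"y":0.127,"z":0.001,"wx":0,"wy":0,"wz":0,"gripper":-1},
    {"x":-0.044,"y":0.141,"z":0.001,"wx":0,"wy":0,"wz":0,"gripper":-1},
    {"x":-0.065,"y":0.151,"z":0.001,"wx":0,"wy":0,"wz":0,"gripper":-1},
    {"x":-0.088,"y":0.156,"z":0.001,"wx":0,"wy":0,"wz":0,"gripper":-1},
    {"x":-0.111,"y":0.157,"z":0.001,"wx":0,"wy":0,"wz":0,"gripper":-1},
  ],
)

```text
time: 11.7
tool_pos: [0.5996, 0.1203, 0.0832]
ee_rot: [-3.14, -0.005, 3.046]
ft_force: [-3.8, 1.3, 12.5]
width: 0.236
grip_force: 41.1
```

```bash
python3 -c "
from h import *
wind(120,rad=.055)"
```

```text
t 11.7 pos [0.5996 0.1203 0.0832] r 0.0552 th 82.9 resist 3.97 rad 0.84 fz 12.5 w 0.23592945285180103
[-0.023 -0.003] [-0.044 -0.011] [-0.064 -0.023] [-0.081 -0.039] [-0.094 -0.058] [-0.102 -0.079] [-0.106 -0.102] [-0.106 -0.125] [-0.1   -0.147] [-0.09  -0.168]
```

Call:
servo_tool(
  commands=[
    {"x":-0.023,"y":-0.003,"z":-0.001,"wx":0,"wy":0,"wz":0,"gripper":-1},
    {"x":-0.044,"y":-0.011,"z":-0.001,"wx":0,"wy":0,"wz":0,"gripper":-1},
    {"x":-0.064,"y":-0.023,"z":-0.001,"wx":0,"wy":0,"wz":0,"gripper":-1},
    {"x":-0.081,"y":-0.039,"z":-0.001,"wx":0,"wy":0,"wz":0,"gripper":-1},
    {"x":-0.094,"y":-0.058,"z":-0.001,"wx":0,"wy":0,"wz":0,"gripper":-1},
    {"x":-0.102,"y":-0.079,"z":-0.001,"wx":0,"wy":0,"wz":0,"gripper":-1},
    {"x":-0.106,"y":-0.102,"z":-0.001,"wx":0,"wy":0,"wz":0,"gripper":-1},
    {"x":-0.106,"y":-0.125,"z":-0.001,"wx":0,"wy":0,"wz":0,"gripper":-1},
    {"x":-0.1,"y":-0.147,"z":-0.001,"wx":0,"wy":0,"wz":0,"gripper":-1},
    {"x":-0.09,"y":-0.168,"z":-0.001,"wx":0,"wy":0,"wz":0,"gripper":-1},
  ],
)

```text
time: 12.7
tool_pos: [0.6387, 0.0335, 0.0837]
ee_rot: [3.14, 0.002, 3.045]
ft_force: [2.9, 3.0, 6.0]
width: 0.242
grip_force: 40.0
```

```bash
python3 -c "
from h import *
wind(60,rad=.055)
c=manip.capture('wrist');cv2.imwrite('pics/w6.png',c['pixels'])"
```

```text
t 12.7 pos [0.6387 0.0335 0.0837] r 0.0561 th -34.9 resist 4.14 rad 0.71 fz 6.0 w 0.24203817270300268
[ 0.008 -0.009] [ 0.015 -0.018] [ 0.023 -0.026] [ 0.032 -0.033] [ 0.042 -0.04 ] [ 0.052 -0.045] [ 0.063 -0.049] [ 0.074 -0.052] [ 0.085 -0.054] [ 0.097 -0.055]
```

View pics/w6.png

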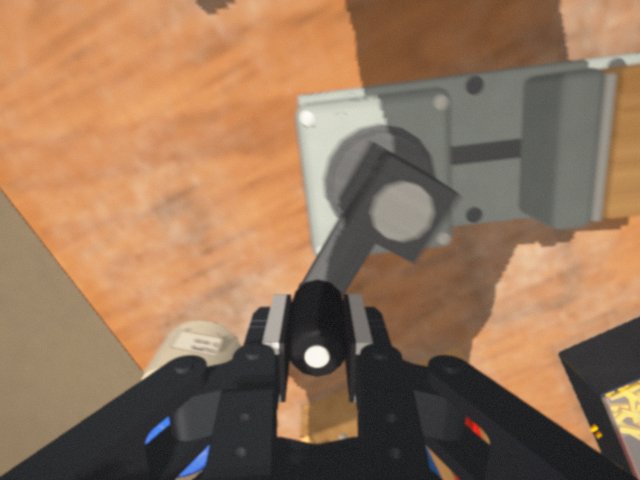

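The jaw face at (612,150) is now at or near the block. The resistance is still only drag, about 4 N, so I'll go on in smaller arcs.

Call:
servo_tool(
  commands=[
    {"x":0.008,"y":-0.009,"z":0,"wx":0,"wy":0,"wz":0,"gripper":-1},
    {"x":0.015,"y":-0.018,"z":0,"wx":0,"wy":0,"wz":0,"gripper":-1},
    {"x":0.023,"y":-0.026,"z":0,"wx":0,"wy":0,"wz":0,"gripper":-1},
    {"x":0.032,"y":-0.033,"z":0,"wx":0,"wy":0,"wz":0,"gripper":-1},
    {"x":0.042,"y":-0.04,"z":0,"wx":0,"wy":0,"wz":0,"gripper":-1},
    {"x":0.052,"y":-0.045,"z":0,"wx":0,"wy":0,"wz":0,"gripper":-1},
    {"x":0.063,"y":-0.049,"z":0,"wx":0,"wy":0,"wz":0,"gripper":-1},
    {"x":0.074,"y":-0.052,"z":0,"wx":0,"wy":0,"wz":0,"gripper":-1},
    {"x":0.085,"y":-0.054,"z":0,"wx":0,"wy":0,"wz":0,"gripper":-1},
    {"x":0.097,"y":-0.055,"z":0,"wx":0,"wy":0,"wz":0,"gripper":-1},
  ],
)

```text
time: 13.75
tool_pos: [0.5883, 0.0102, 0.0837]
ee_rot: [3.141, 0.003, 3.045]
ft_force: [4.1, 2.1, 5.3]
width: 0.24
grip_force: 40.1
```

```bash
python3 -c "
from h import *
wind(30,n=6,rad=.055)"
```

```text
t 13.75 pos [0.5883 0.0102 0.0837] r 0.0555 th -94.6 resist 3.9 rad -2.38 fz 5.3 w 0.23952058680670787
[0.01  0.001] [0.019 0.002] [0.029 0.004] [0.038 0.007] [0.047 0.011] [0.055 0.015]
```

Turned 629° so far, still only drag.

Call:
servo_tool(
  commands=[
    {"x":0.01,"y":0.001,"z":0,"wx":0,"wy":0,"wz":0,"gripper":-1},
    {"x":0.019,"y":0.002,"z":0,"wx":0,"wy":0,"wz":0,"gripper":-1},
    {"x":0.029,"y":0.004,"z":0,"wx":0,"wy":0,"wz":0,"gripper":-1},
    {"x":0.038,"y":0.007,"z":0,"wx":0,"wy":0,"wz":0,"gripper":-1},
    {"x":0.047,"y":0.011,"z":0,"wx":0,"wy":0,"wz":0,"gripper":-1},
    {"x":0.055,"y":0.015,"z":0,"wx":0,"wy":0,"wz":0,"gripper":-1},
  ],
)

```text
time: 14.35
tool_pos: [0.5617, 0.0198, 0.0836]
ee_rot: [-3.141, 0.004, 3.045]
ft_force: [5.6, 0.6, 5.1]
width: 0.24
grip_force: 40.0
```

```bash
python3 -c "
from h import *
wind(20,n=4,rad=.055)
c=manip.capture('top');cv2.imwrite('pics/t2.png',cv2.resize(c['pixels'][190:245,325:435],None,fx=6,fy=6,interpolation=2))"
```

```text
t 14.35 pos [0.5617 0.0198 0.0836] r 0.0552 th -124.1 resist 4.32 rad -3.63 fz 5.1 w 0.23994182138688452
[0.008 0.005] [0.016 0.011] [0.023 0.017] [0.03  0.024]
```

View pics/t2.png

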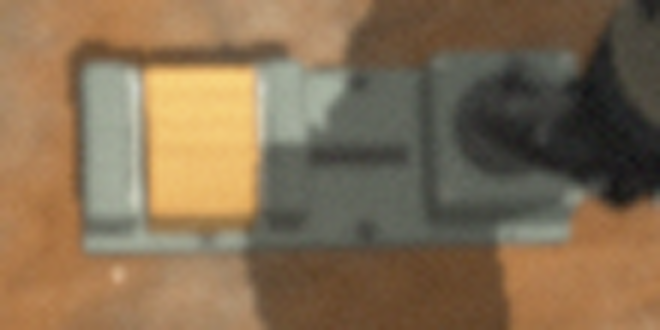

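The block at (200,140) is pushed by the jaw, with a gap of about 2–4 mm left at the fixed jaw (x≈140). I'll continue in 20° arcs.

Call:
servo_tool(
  commands=[
    {"x":0.007,"y":0.006,"z":0,"wx":0,"wy":0,"wz":0,"gripper":-1},
    {"x":0.015,"y":0.012,"z":0,"wx":0,"wy":0,"wz":0,"gripper":-1},
    {"x":0.022,"y":0.018,"z":0,"wx":0,"wy":0,"wz":0,"gripper":-1},
    {"x":0.028,"y":0.025,"z":0,"wx":0,"wy":0,"wz":0,"gripper":-1},
    {"x":0.028,"y":0.025,"z":0,"wx":0,"wy":0,"wz":0,"gripper":-1},
  ],
)

```text
time: 14.9
tool_pos: [0.5482, 0.0331, 0.0834]
ee_rot: [-3.14, 0.002, 3.045]
ft_force: [3.7, -0.9, 6.1]
width: 0.243
grip_force: 40.0
```

```bash
python3 -c "
from h import *
wind(15,n=3,rad=.055)"
```

```text
t 14.9 pos [0.5482 0.0331 0.0834] r 0.0551 th -143.8 resist 2.95 rad -2.45 fz 6.1 w 0.24271583297889207
[0.006 0.008] [0.011 0.015] [0.016 0.024]
```

Call:
servo_tool(
  commands=[
    {"x":0.006,"y":0.008,"z":0,"wx":0,"wy":0,"wz":0,"gripper":-1},
    {"x":0.011,"y":0.015,"z":0,"wx":0,"wy":0,"wz":0,"gripper":-1},
    {"x":0.015,"y":0.024,"z":0,"wx":0,"wy":0,"wz":0,"gripper":-1},
  ],
)

```text
time: 15.2
tool_pos: [0.5421, 0.0443, 0.0834]
ee_rot: [-3.139, 0.002, 3.044]
ft_force: [3.1, -2.2, 7.0]
width: 0.238
grip_force: 40.0
```

```bash
python3 -c "
from h import *
wind(10,n=2,rad=.055)"
```

```text
t 15.2 pos [0.5421 0.0443 0.0834] r 0.0549 th -157.2 resist 3.24 rad -2.03 fz 7.0 w 0.23825739749181485
[0.004 0.009] [0.008 0.018]
```

Call:
servo_tool(
  commands=[
    {"x":0.004,"y":0.009,"z":0,"wx":0,"wy":0,"wz":0,"gripper":-1},
    {"x":0.007,"y":0.018,"z":0,"wx":0,"wy":0,"wz":0,"gripper":-1},
    {"x":0.007,"y":0.018,"z":0,"wx":0,"wy":0,"wz":0,"gripper":-1},
  ],
)

```text
time: 15.5
tool_pos: [0.539, 0.0542, 0.0833]
ee_rot: [-3.139, 0.001, 3.045]
ft_force: [2.2, -1.1, 7.7]
width: 0.246
grip_force: 40.1
```

```bash
python3 -c "
from h import *
wind(10,n=2,rad=.055)"
```

```text
t 15.5 pos [0.539  0.0542 0.0833] r 0.0549 th -168.0 resist 1.57 rad -1.9 fz 7.7 w 0.24637164476177945
[0.003 0.009] [0.004 0.019]
```

Call:
servo_tool(
  commands=[
    {"x":0.002,"y":0.009,"z":0,"wx":0,"wy":0,"wz":0,"gripper":-1},
    {"x":0.003,"y":0.019,"z":0,"wx":0,"wy":0,"wz":0,"gripper":-1},
  ],
)

```text
time: 15.7
tool_pos: [0.5379, 0.0619, 0.0832]
ee_rot: [-3.137, -0.0, 3.044]
ft_force: [0.4, -6.3, 9.1]
width: 0.242
grip_force: 40.2
```

```bash
python3 -c "
from h import *
wind(10,n=2,rad=.055)"
```

```text
t 15.7 pos [0.5379 0.0619 0.0832] r 0.0549 th -176.2 resist 6.28 rad 0.03 fz 9.1 w 0.24158205796555482
[0.001 0.009] [0.002 0.019]
```

Call:
servo_tool(
  commands=[
    {"x":0,"y":0.002,"z":0,"wx":0,"wy":0,"wz":0,"gripper":-1},
    {"x":0,"y":0.002,"z":0,"wx":0,"wy":0,"wz":0,"gripper":-1},
  ],
)

```text
time: 15.9
tool_pos: [0.5379, 0.0625, 0.0832]
ee_rot: [-3.136, -0.0, 3.044]
ft_force: [1.3, -5.2, 8.2]
width: 0.238
grip_force: 40.3
```

```bash
python3 -c "
from h import *
wind(5,n=1,rad=.055)"
```

```text
t 15.9 pos [0.5379 0.0625 0.0832] r 0.0549 th -176.7 resist 5.22 rad -1.01 fz 8.2 w 0.23752037048942143
[0.001 0.01 ]
```

The crank is coming tight: it hardly moved at 5.2 N. I'll nudge it in small steps.

Call:
servo_tool(
  commands=[
    {"x":0,"y":0.003,"z":0,"wx":0,"wy":0,"wz":0,"gripper":-1},
    {"x":0,"y":0.003,"z":0,"wx":0,"wy":0,"wz":0,"gripper":-1},
  ],
)

```text
time: 16.1
tool_pos: [0.5379, 0.0629, 0.0832]
ee_rot: [-3.135, -0.001, 3.043]
ft_force: [0.1, -6.9, 9.3]
width: 0.244
grip_force: 40.3
```

```bash
python3 -c "
from h import *
wind(5,n=1,rad=.055)"
```

```text
t 16.1 pos [0.5379 0.0629 0.0832] r 0.0549 th -177.2 resist 6.9 rad 0.19 fz 9.3 w 0.24358611316014128
[0.001 0.01 ]
```

Resistance is about 6.9 N, which means roughly 50 N on the block, in the middle of the good range. I'll ease off, release and lift clear.

Call:
servo_tool(
  commands=[
    {"x":0,"y":-0.003,"z":0,"wx":0,"wy":0,"wz":0,"gripper":-1},
    {"x":0,"y":-0.003,"z":0,"wx":0,"wy":0,"wz":0,"gripper":0.2},
    {"x":0,"y":-0.003,"z":0,"wx":0,"wy":0,"wz":0,"gripper":0.2},
    {"x":0,"y":-0.003,"z":0,"wx":0,"wy":0,"wz":0,"gripper":0.2},
    {"x":0,"y":-0.003,"z":0,"wx":0,"wy":0,"wz":0,"gripper":0.2},
    {"x":0,"y":-0.003,"z":-0.05,"wx":0,"wy":0,"wz":0,"gripper":0.2},
    {"x":0,"y":-0.003,"z":-0.12,"wx":0,"wy":0,"wz":0,"gripper":0.2},
    {"x":0,"y":-0.003,"z":-0.2,"wx":0,"wy":0,"wz":0,"gripper":0.2},
    {"x":0,"y":-0.003,"z":-0.28,"wx":0,"wy":0,"wz":0,"gripper":0.2},
    {"x":0,"y":-0.003,"z":-0.28,"wx":0,"wy":0,"wz":0,"gripper":0.2},
  ],
)

```text
time: 17.1
tool_pos: [0.542, 0.0676, 0.2285]
ee_rot: [3.138, 0.01, 3.046]
ft_force: [0.1, -0.2, 0.3]
width: 0.602
grip_force: 0.0
```

Run:
```python
from h import *
c=manip.capture('wrist');cv2.imwrite('pics/w7.png',c['pixels'])
s=manip.read_state();print(s["tool_pos"],s["ft_force"])
for a in(-177,):print(proj(c,[.5927-.055*np.cos(np.radians(3)),.0627,.115]),proj(c,[.5927,.0656,.108]))
```

```text
[0.54019292 0.06745885 0.22555301] [ 0.20113576  0.96381737 -0.60082498]
[308.58003343 224.16995363] [320.33065168 292.52087414]
```

View pics/w7.png

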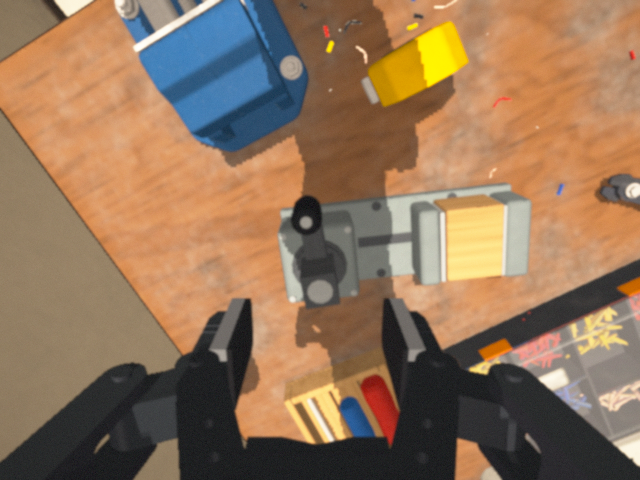

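The block at (473,237) is gripped between both jaws with no gap. The crank is still seated with its hub at (320,292) and knob at (306,221), as left, and the gripper is clear. The tape is undisturbed. I'll hand in.

```bash
python3 -c "
from cell import manip
print(manip.sign_off())"
```

```text
the job is handed in; nothing more can be done
None
```

The crank is seated on the spindle and wound clockwise about two turns until it came tight, holding the wood block between the jaws at roughly 50 N (estimated from the resistance at the knob); the gripper is clear, I never went near the tape, jar or cutters, and the job was handed in at about 17 s.

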